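Raise the telescoping phone mast and hold it up

ROBOT

A 6-joint arm with a two-finger parallel gripper is mounted at the origin on the work surface. World frame = base frame: x ahead of the robot, y to its left, z up, the work surface at z = 0. Lengths are in mm, angles in rad, forces in N, time in s.
With the tool pointing down it reaches from about 350 to 775 mm from the base axis. Payload 7.3 kg.
Tool frame: the origin (TCP) lies midway between the tips of the shut fingers; the grasp point (between the pads) lies 19 mm behind it; z points along the fingers, y is the line along which they close (so a half turn about z gives the same grasp; the last joint's range is limited). The gripper opens to 92 mm and grips with 3 to 60 N. Pads are 19 mm wide; open, the fingers measure 130 mm over their backs; the gripper's body (75 mm by 190 mm) begins 47 mm behind the grasp point.
Start: joints at [-1.289, 0.342, 1.524, -0, 1.275, -0.146], TCP at [217.832, -477.7, 191.841] pointing down, gripper open.
Joint ranges: [-2.53, 2.53], [-0.77, 2.02], [0.04, 2.7], [-1, 4.14], [0.28, 2.66], [-3.11, 3.11]. Speed limits (rad/s): [2.57, 2.57, 3.14, 3.14, 3.14, 3.14].

INTERFACE

Orientations are given as a rotation vector (axis times angle).
In Python, from workcell import * gives the robot as it stands.
- The arm moves only by the tool step_arm, never from a script. Its argument "plan" is a list of rows, each a list of 7 numbers: the shift along the tool's x, y, z normalised to -1 to 1, where 1 is 50 cm, then the turn, a rotation vector about the tool's x, y, z normalised to -1 to 1, where 1 is 360 degrees, then the opening, from 0 (shut) to 1 (fully open). In form: [[dx, dy, dz, rx, ry, rz, gripper], ...]. A call has 1 to 5 rows; each row is the pose to reach, as a shift and turn from the pose commanded when the call began, along the tool's axes at that moment, turning the shorter way round; what a row does not reach only later rows make up. A row lasts 1/12 s, in which the tool goes at most 41.7 mm and 7.16 degrees, less where a joint would pass 70% of its speed; a pose out of reach is approached as far as the arm can. A call with a number of a shift or a turn outside -1 to 1 is refused whole. A call with a gripper value outside its range is refused whole. The fingers move at their own pace and stop on an object; the grip force is fixed at half the most. Time passes only in rows, so rows that repeat a pose let the fingers close. It gives the time, the measured TCP pose, the force, the opening and the grip force at its end, in the units of the state.
- get_obs(): the state, without advancing time (a new reading comes with each control period).
- grab_frame(name): name is "scene" or "top"; returns a dict with "image" (384x512x3 uint8, red, green, blue), "camera_matrix" (3x3 intrinsics, pixels), "rvec" (rotation vector, rad) and "tvec" (3), from world to camera coordinates, as OpenCV has them. Camera axes: x right, y down, z forward; pixel columns grow to the right and rows downward; lengths in mm; the calibration is good to about 2 mm. A picture is of the moment at which its call begins. There is no depth.
- hand_in(): hands the job in; it is judged then, once.
Trained networks look in a picture, given as the dict that the camera call returned (one of the last four; its "shot" number tells which), for a name from the list of things; names that differ only in an ending like _2 or _b are one class to them, and where a whole thing is asked for, a point or a joint stands for the part that bears it (a point fixed in the world has none). Each returns a list of dicts, best first, with "score" (0 to 1); they miss things now and then, are a little off and sometimes report something else, mostly with a low value. They report only what shows in the picture. A call takes as long as a camera call.
- search_frame(picture, thing): "at" ([x, y, z] in mm, in world coordinates, good to about 4 mm: the middle of the surface that is visible of it).
- trace(picture, thing): "mask" (384x512 bool, what is visible of it).
The state is a dict: "time_s": time; "q": joint angles; "qd": joint speeds; "joint_torque": joint torques, N m; "position": TCP position; "tool_rot": TCP orientation; "ft_force": force on the tool from outside, world axes, zero at the start; "wrist_torque": the same for the moment, N m; "opening": finger opening in mm; "grip_force": force on a finger pad.
Only numpy, scipy, OpenCV 4.12 (cv2) and the standard library are available. Lean on these libraries where they do the work, as an engineer would, in place of code of your own. Each camera call takes 0.05 s, during which the arm holds its last target. There are 200 camera calls.

TASK

The telescoping phone mast is parked under the little desk shelf. Slide its carriage all the way out along the rail (it has an upright fin to pull on), then press the round release button fully down, then take the mast by the chrome clip head and pull it straight up past its first stop to its second stop. Finish still holding the head there, with the mast fully extended (it sinks back if let go), and leave the eraser, the tin and the tile where they are.

Things in the scene. Friction and masses are not known exactly. Their poses are not given: they have to be found in the camera images.
- dock: Fixed desk dock with a rail. Origin at desk height below the rail; x across the rail, y along it towards the shelf end, z up. Aluminium base plate 90 (x) by 345 (y) by 12 mm high, y = -200 to +145 mm. A carriage on it bears, in line at x = 0, a mast, a release button (75 mm from the mast axis towards -y) and a fin (125 mm from the mast axis towards -y).
- shelf_edge (a point): Middle of the free lower edge of the fixed wooden shelf board that overhangs the parking end: dock x = 0, y = 55 mm, 190 mm above the desk. The board is 160 mm wide (x), 10 mm thick, runs 110 mm back towards +y to an upright plate that carries it. The other side (-y) is open to above. Axes as the dock's.
- carriage (a joint): Slide of the grey carriage along the rail, m: 0 = parked, mast axis at dock y = 105 mm under the shelf; 0.15 = fully out at the end stop, mast axis at y = -45 mm. Grows towards the dock's -y; starts between 0 and 0.025. Rubs with about 3 N and stays where left. The carriage is 64 mm wide (x), 170 mm long (y), its flat top 40 mm above the desk.
- slide_fin (a point): Centre of the top edge of the upright grey fin, the handle that stands on the free end of the carriage: 14 mm thick (dock x), 30 mm long (dock y), from 40 to 78 mm above the desk. It can be pinched from above across its thickness. Axes as the dock's.
- button_top (a point): Centre of the top face of the round black release button, 26 mm across; the top is 50 mm above the desk when up (10 mm above the carriage top) and 44 mm when down. Axes as the dock's.
- release (a joint): Travel of the release button, m: 0 = up, 0.006 = fully down. Pressed straight down it resists with about 3 N and it stays down by itself. As long as it is up, a catch locks the mast.
- clip_head: Chrome spring clip on top of the mast: a block 24 mm wide (dock x), 30 mm long (y), 32 mm high, with thin wire jaws on top, 17 mm higher, within its width. Origin: centre of the block's underside, 112 mm above the desk with the mast down, 232 mm at the second stop. Axes as the dock's. Can be pinched from above across its 24 mm width. The round mast below is at most 38 mm across.
- inner_rod (a joint): How far the thin inner rod, with the clip head, has come out of the middle tube, m: 0 = in, 0.06 = its end stop. It comes out first (the mast's first stop, 60 mm up); a return spring and its weight pull it back with about 4 to 6 N.
- mid_tube (a joint): How far the middle tube has come out of the outer tube, m: 0 = in, 0.06 = its end stop. It follows once the inner rod is fully out; at its end stop the head is 120 mm up (the mast's second stop). A return spring and the weight pull it back with about 8 to 10 N, so that the mast sinks back when let go.
- eraser: Bystander: white plastic eraser block 60 by 25 by 20 mm high, loose. Origin at the centre of its underside.
- tin: Bystander: small round aluminium tin with a twist cap, 52 mm across, 61 mm high, loose. Origin at the centre of its underside.
- tile: Bystander: cork-backed white ceramic tile 100 by 100 by 10 mm, lying loose. Origin at the centre of its underside.

How it is judged:
By the outcome, as a careful person would: the job done as asked, in the order asked, and still so for the second after the job is handed in, while the arm keeps its last pose, push and grip.
It also fails if it takes over 64 s, if anything falls off the work surface, if the arm or the gripper's body presses on something with over 40 N, if the wrist force passes 120 N, or if a joint passes its speed limit or range.

## Working session

There is one attempt and no reset: what is moved stays moved. The work goes in short steps, Python scripts to look and compute and a tool call to move; the robot and the scene stay as the last step left them, time stands still between calls to the robot, and variables do not carry over. Pictures are saved under pics/ and viewed, at most 10 in all, crops included, and the job is handed in when it is done.

Besides the shell and the picture viewer there is one more tool, called after ">>>" as name([rows], argument=value, ...), one row to a line, values as JSON. step_arm: Moves the arm, as the interface text tells. Scaled input: -1 to 1 covers 50 cm each way for a shift and 360 degrees each way for a turn. Its arguments: {"type":"object","properties":{"plan":{"type":"array","items":{"type":"array","items":{"type":"number","minimum":-1,"maximum":1}}}},"required":["plan"]}

```bash
mkdir -p pics
python3 - <<'E'
from workcell import *
import cv2,numpy as np
o=get_obs();print(o['position'],o['tool_rot'],o['opening'])
ims=[]
for c in("scene","top"):
    f=grab_frame(c);ims.append(f["image"])
    print(c,f["rvec"],f["tvec"])
    for t in("dock","shelf_edge","slide_fin","button_top","clip_head","carriage","eraser","tin","tile"):
        r=search_frame(f,t)
        print(t,[(np.round(x["at"]).tolist(),round(x["score"],2)) for x in r[:2]])
    cv2.imwrite(f"pics/{c}0.png",f["image"][:,:,::-1])
E
```

```text
[ 217.68706445 -477.21101027  191.13346383] [-3.06844630e+00 -6.66529422e-01  1.59061011e-04] 92.0108970252621
scene [ 2.13553156  1.34296273 -0.482452  ] [-310.93206829 -293.87246978 1257.34688013]
dock [([602.0, 165.0, 42.0], 0.56), ([574.0, 188.0, 130.0], 0.46)]
shelf_edge [([599.0, 164.0, 46.0], 0.72)]
slide_fin [([590.0, 150.0, 40.0], 0.56)]
button_top [([590.0, 147.0, 39.0], 0.49)]
clip_head [([572.0, 188.0, 130.0], 0.6)]
carriage [([585.0, 147.0, 40.0], 0.96)]
eraser [([711.0, 193.0, 16.0], 0.61)]
tin [([494.0, -41.0, 59.0], 0.87)]
tile [([781.0, -15.0, 14.0], 0.86)]
top [ 2.18469227 -2.21207941  0.11674439] [ 51.55396217 614.03067394 826.54813907]
dock [([582.0, 157.0, 204.0], 0.6)]
shelf_edge [([588.0, 162.0, 202.0], 0.83)]
slide_fin [([584.0, 118.0, 41.0], 0.97)]
button_top [([582.0, 131.0, 51.0], 0.7)]
clip_head []
carriage [([584.0, 114.0, 43.0], 0.66)]
eraser [([704.0, 199.0, 20.0], 0.86)]
tin [([475.0, -39.0, 61.0], 0.64)]
tile [([776.0, -22.0, 13.0], 0.7)]
```

View pics/scene0.png

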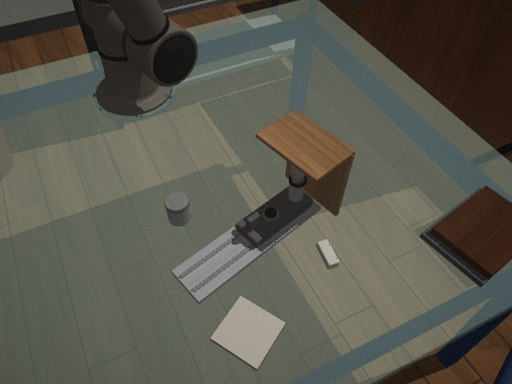

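View pics/top0.png

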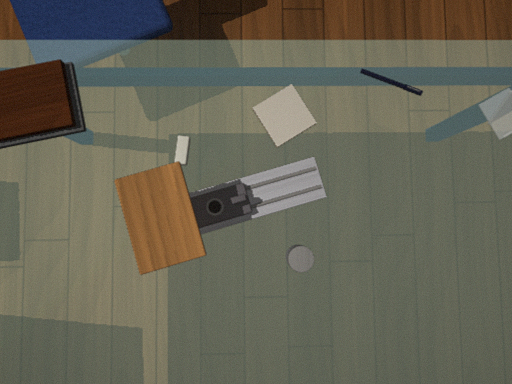

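The scene view shows the dock running from (185,285) to the shelf at (300,150), with the mast at (298,185) and the fin near (245,230). In the top view the button is at (214,207), the shelf edge runs (181,163)-(205,254), and the rail end is (315,158)-(326,196). I'll zoom in on the carriage and convert pixels to positions.

```bash
cat > h.py <<'E'
from workcell import *
import cv2,numpy as np
def ray(f,u,v,z):
    R=cv2.Rodrigues(np.array(f["rvec"],float))[0];t=np.array(f["tvec"],float).ravel()
    d=R.T@np.linalg.inv(f["camera_matrix"])@np.array([u,v,1.]);c=-R.T@t
    return c+d*(z-c[2])/d[2]
def proj(f,P):
    return cv2.projectPoints(np.array(P,float).reshape(-1,1,3),np.array(f["rvec"],float),np.array(f["tvec"],float),np.array(f["camera_matrix"],float),None)[0].reshape(-1,2)
E
python3 - <<'E'
from h import *
s=grab_frame("scene");t=grab_frame("top")
for n,uv,z in[("endA",(315,158),12),("endB",(326,196),12),("shA",(181,163),200),("shB",(205,254),200),("shC",(117,180),200),("shD",(141,273),200),("btn",(214,207),50)]:
    print(n,ray(t,*uv,z).round(1))
print("scene btn",ray(s,270,213,50).round(1))
m=[trace(t,"slide_fin"),trace(t,"button_top"),trace(t,"tile")]
for r in m:
    for k in r[:1]: print(k["score"],[(int(a.min()),int(a.max()),a.mean().round(1)) for a in np.nonzero(k["mask"])[::-1]])
a=cv2.resize(t["image"][140:270,165:335],None,fx=4,fy=4,interpolation=cv2.INTER_CUBIC)[:,:,::-1]
cv2.imwrite("pics/t1.png",np.clip(a.astype(float)*1.8,0,255))
a=cv2.resize(s["image"][160:310,165:330],None,fx=4,fy=4,interpolation=cv2.INTER_CUBIC)[:,:,::-1]
cv2.imwrite("pics/s1.png",np.clip(a.astype(float)*1.8,0,255))
E
```

```text
endA [683.5 -79.9  12. ]
endB [ 602.6 -101.2   12. ]
shA [648.2 173.4 200. ]
shB [500.2 135.  200. ]
shC [621.4 276.6 200. ]
shD [471.8 236.9 200. ]
btn [581.1 131.1  50. ]
scene btn [585.3 128.9  50. ]
0.85 [(192, 251, np.float64(221.5)), (183, 226, np.float64(204.6))]
0.42 [(209, 220, np.float64(214.6)), (200, 212, np.float64(206.0))]
0.79 [(253, 314, np.float64(283.8)), (86, 144, np.float64(115.2))][ WARN:0@0.791] global loadsave.cpp:1063 imwrite_ Unsupported depth image for selected encoder is fallbacked to CV_8U.
```

View pics/t1.png

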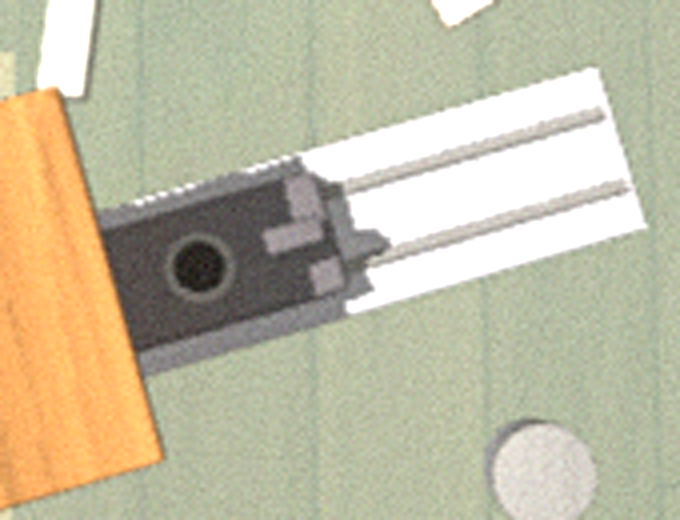

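View pics/s1.png

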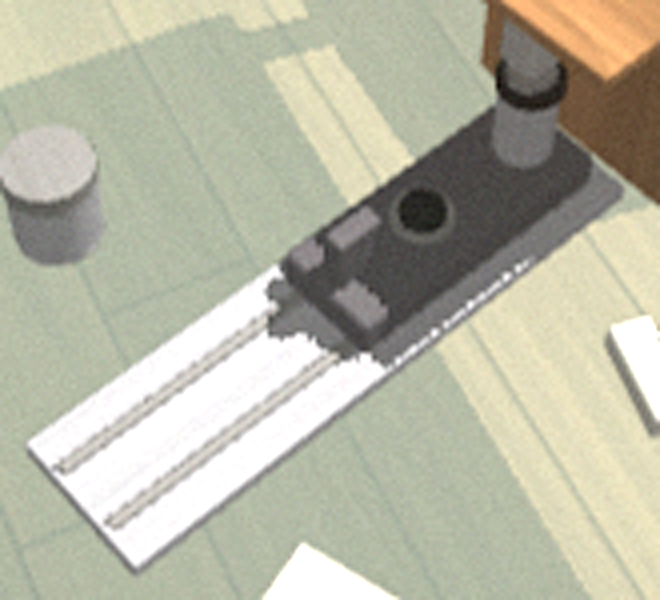

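```bash
cat >> h.py <<'E'
A=np.radians(15.0)
def dock(x,y,z,o,a=A):
    return np.array([o[0]+x*np.cos(a)-y*np.sin(a),o[1]+x*np.sin(a)+y*np.cos(a),z])
E
python3 - <<'E'
from h import *
from scipy.optimize import least_squares
s=grab_frame("scene");t=grab_frame("top")
# dock points and pixels
T=[((45,-200,12),(165+600/4,140+68/4)),((-45,-200,12),(165+646/4,140+228/4)),((80,55,200),(165+57/4,140+90/4)),((-80,55,200),(165+162/4,140+460/4))]
S=[((45,-200,12),(165+138/4,160+570/4)),((-45,-200,12),(165+28/4,160+445/4))]
def res(p):
    r=[]
    for f,L in((t,T),(s,S)):
        P=[dock(*d,p[:2],p[2]) for d,_ in L]
        r.append((proj(f,P)-np.array([u for _,u in L])).ravel())
    return np.concatenate(r)
q=least_squares(res,[588,101,A]).x
print(q[:2],np.degrees(q[2]),res(q).round(1))
for n,d in(("btn",(0,30,50)),("fin",(0,-20,78)),("fin-ends",(0,-35,78)),("mast",(0,105,40)),("finbase",(0,-20,40))):
    P=dock(*d,q[:2],q[2]);a=proj(t,[P])[0];b=proj(s,[P])[0]
    print(n,P.round(1),((a-[165,140])*4).round(),((b-[165,160])*4).round())
for n,u,v in(("a",(302,195),(360,305)),("b",(325,275),(305,255)),("fin",(295,237),(355,228))):
    P=[]
    for f,w,o in((t,u,(165,140)),(s,v,(165,160))):
        R=cv2.Rodrigues(np.array(f["rvec"]))[0];M=f["camera_matrix"]@np.c_[R,np.array(f["tvec"]).ravel()];P.append((M,np.array(w)/4.+o))
    X=cv2.triangulatePoints(P[0][0],P[1][0],P[0][1],P[1][1]).ravel();X=X[:3]/X[3]
    d=X[:2]-q[:2];c,si=np.cos(q[2]),np.sin(q[2]);print(n,X.round(1),"dock",(c*d[0]+si*d[1]).round(1),(-si*d[0]+c*d[1]).round(1))
E
```

```text
[589.35253739 102.7641874 ] 16.078779184000414 [-1.4 -1.1 -0.1 -0.5 -0.9 -1.2  0.5  0.8 -1.1 -0.5 -1.5 -0.6]
btn [581.  131.6  50. ] [195. 268.] [421. 204.]
fin [594.9  83.5  78. ] [291. 236.] [351. 224.]
fin-ends [599.   69.1  78. ] [320. 227.] [329. 240.]
mast [560.3 203.7  40. ] [ 53. 312.] [519. 142.]
finbase [594.9  83.5  40. ] [292. 240.] [350. 268.]
a [617.6  78.   39.7] dock 20.3 -31.6
b [577.   66.6  38.8] dock -21.9 -31.3
fin [595.5  83.4  75.3] dock 0.5 -20.3
```

```bash
cat >> h.py <<'E'
from scipy.spatial.transform import Rotation as Ro
O=(589.35,102.76);YAW=16.08
def goal(x,y,z,yaw=YAW,o=None):
    "world TCP goal, tool down, tool y at heading yaw -> normalised move"
    o=o or get_obs();R=Ro.from_rotvec(o["tool_rot"]);a=np.radians(yaw)
    ty=np.array([np.cos(a),np.sin(a),0]);tz=np.array([0,0,-1.]);G=Ro.from_matrix(np.c_[np.cross(ty,tz),ty,tz])
    d=R.inv().apply(np.array([x,y,z])-o["position"])/500
    print("t",round(o["time_s"],2),"p",o["position"].round(1),"F",o["ft_force"].round(1),"open",round(o["opening"],1),round(o["grip_force"],1))
    print("move",d.round(4),((R.inv()*G).as_rotvec()/2/np.pi).round(4))
def gd(x,y,z): goal(*dock(x,y,z,O,np.radians(YAW)))
E
python3 -c "
from h import *
gd(0,-20,190)"
```

```text
t 1.35 p [ 217.8 -477.7  191.8] F [ 0.3 -0.3 -0.5] open 91.7 0.0
move [ 1.1518 -0.7085  0.0036] [ 0.      0.     -0.2266]
```

>>> step_arm([
  [0.9,-0.55,0,0,0,-0.2266,1],
  [0.9,-0.55,0,0,0,-0.2266,1],
  [0.9,-0.55,0,0,0,-0.2266,1],
  [0.9,-0.55,0,0,0,-0.2266,1],
  [0.9,-0.55,0,0,0,-0.2266,1],
])

```text
time_s: 1.77
position: [335.2, -303.5, 191.9]
tool_rot: [2.712, 1.585, 0.0]
ft_force: [1.9, -0.7, -0.6]
opening: 91.7
grip_force: 0.0
```

```bash
python3 -c "
from h import *
gd(0,-20,190)"
```

```text
t 1.77 p [ 335.2 -303.5  191.9] F [ 1.9 -0.7 -0.6] open 91.7 0.0
move [0.9293 0.073  0.0038] [ 1.000e-04  1.000e-04 -1.263e-01]
```

>>> step_arm([
  [0.9293,0.073,0.004,0,0,-0.126,1],
  [0.9293,0.073,0.004,0,0,-0.126,1],
  [0.9293,0.073,0.004,0,0,-0.126,1],
  [0.9293,0.073,0.004,0,0,-0.126,1],
  [0.9293,0.073,0.004,0,0,-0.126,1],
])

```text
time_s: 2.18
position: [452.4, -130.8, 191.2]
tool_rot: [2.092, 2.343, 0.0]
ft_force: [0.4, -0.8, -0.2]
opening: 91.7
grip_force: 0.0
```

```bash
python3 -c "
from h import *
gd(0,-20,190)"
```

```text
t 2.18 p [ 452.4 -130.8  191.2] F [ 0.4 -0.8 -0.2] open 91.7 0.0
move [0.3938 0.3316 0.0024] [ 0.0001  0.0001 -0.0267]
```

>>> step_arm([
  [0.3938,0.3316,0.002,0,0,-0.0267,1],
  [0.3938,0.3316,0.002,0,0,-0.0267,1],
  [0.3938,0.3316,0.002,0,0,-0.0267,1],
  [0.3938,0.3316,0.002,0,0,-0.0267,1],
  [0.3938,0.3316,0.002,0,0,-0.0267,1],
])

```text
time_s: 2.6
position: [568.8, 42.1, 190.2]
tool_rot: [1.896, 2.505, 0.0]
ft_force: [0.1, -0.7, 0.6]
opening: 92.0
grip_force: 0.0
```

```bash
python3 -c "
from h import *
gd(0,-20,120);gd(0,-20,46)"
```

```text
t 2.6 p [568.8  42.1 190.2] F [ 0.1 -0.7  0.6] open 92.0 0.0
move [0.0656 0.0728 0.1404] [ 0.      0.     -0.0009]
t 2.6 p [568.8  42.1 190.2] F [ 0.1 -0.7  0.6] open 92.0 0.0
move [0.0656 0.0727 0.2884] [ 0.      0.     -0.0009]
```

>>> step_arm([
  [0.0656,0.0728,0.0,0,0,-0.001,0.6],
  [0.0656,0.0728,0.1,0,0,-0.001,0.6],
  [0.0656,0.0728,0.16,0,0,-0.001,0.6],
  [0.0656,0.0728,0.21,0,0,-0.001,0.6],
  [0.0656,0.0728,0.26,0,0,-0.001,0.6],
])

```text
time_s: 3.02
position: [593.3, 82.1, 57.8]
tool_rot: [-1.886, -2.511, 0.002]
ft_force: [0.7, 0.4, 0.4]
opening: 63.4
grip_force: 0.0
```

```bash
python3 -c "
from h import *
gd(0,-20,46)
s=grab_frame('scene')
a=cv2.resize(s['image'][130:310,155:335],None,fx=3,fy=3,interpolation=cv2.INTER_CUBIC)[:,:,::-1]
cv2.imwrite('pics/s2.png',a)"
```

```text
t 3.02 p [593.3  82.1  57.8] F [0.7 0.4 0.4] open 63.4 0.0
move [0.0019 0.004  0.0236] [-0.0003 -0.0001  0.0002]
```

View pics/s2.png

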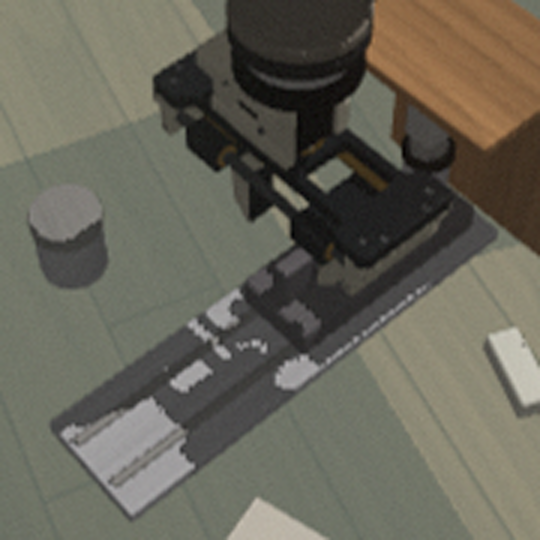

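The fingers straddle the fin (crop 290,262) with clear space from the shelf. I'll lower and close.

>>> step_arm([
  [0.002,0.004,0.022,0,0,0,0.6],
  [0.002,0.004,0.022,0,0,0,0],
  [0.002,0.004,0.022,0,0,0,0],
  [0.002,0.004,0.022,0,0,0,0],
  [0.002,0.004,0.022,0,0,0,0],
])

```text
time_s: 3.48
position: [596.8, 82.9, 50.8]
tool_rot: [1.887, 2.509, 0.003]
ft_force: [-0.3, 0.4, 0.1]
opening: 33.2
grip_force: 0.0
```

>>> step_arm([
  [0,0,0,0,0,0,0],
  [0,0,0,0,0,0,0],
  [0,0,0,0,0,0,0],
  [0,0,0,0,0,0,0],
])

```text
time_s: 3.82
position: [595.8, 82.9, 49.4]
tool_rot: [1.888, 2.51, 0.0]
ft_force: [0.9, 0.1, -0.4]
opening: 6.4
grip_force: 0.0
```

```bash
python3 -c "
from h import *
gd(0,-172,46)"
```

```text
t 3.82 p [595.8  82.9  49.4] F [ 0.9  0.1 -0.4] open 6.4 0.0
move [-0.3023 -0.0015  0.0068] [0.0001 0.     0.0001]
```

```bash
python3 -c "
from h import *
o=get_obs();print(o['opening'],o['grip_force'])
s=grab_frame('scene');t=grab_frame('top')
f=lambda a:np.clip(cv2.resize(a,None,fx=4,fy=4,interpolation=cv2.INTER_CUBIC)[:,:,::-1]*1.5,0,255).astype(np.uint8)
cv2.imwrite('pics/s3.png',np.hstack([f(s['image'][190:300,200:300]),f(t['image'][150:260,180:280])]))"
```

```text
6.382511092900595 0.0
```

View pics/s3.png

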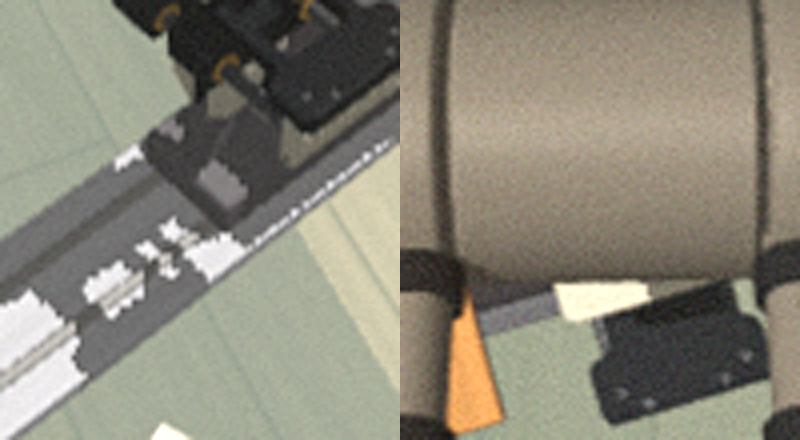

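>>> step_arm([
  [0,0,0,0,0,0,0],
  [0,0,0,0,0,0,0],
  [0,0,0,0,0,0,0],
])

```text
time_s: 4.17
position: [595.7, 83.0, 49.0]
tool_rot: [-1.888, -2.511, 0.0]
ft_force: [-0.6, 0.3, -0.3]
opening: 0.6
grip_force: 0.0
```

```bash
python3 -c "
from h import *
s=grab_frame('scene')
x0,y0,k=215,180,9
f=cv2.resize(s['image'][y0:y0+65,x0:x0+85],None,fx=k,fy=k,interpolation=cv2.INTER_CUBIC)[:,:,::-1]
f=(255*(f/255.)**0.5).astype(np.uint8).copy()
a=np.radians(YAW)
P=[dock(x,y,z,O,a) for z in(40,78) for x,y in((7,-5),(7,-35),(-7,-35),(-7,-5))]
uv=((proj(s,P)-[x0-.5,y0-.5])*k).astype(int)
for i in range(4):
  for u,v in((i,(i+1)%4),(4+i,4+(i+1)%4),(i,i+4)): cv2.line(f,tuple(map(int,uv[u])),tuple(map(int,uv[v])),(0,0,255),1)
o=get_obs()['position'];c=((proj(s,[o,o+[0,0,40]])-[x0-.5,y0-.5])*k).astype(int)
cv2.line(f,tuple(map(int,c[0])),tuple(map(int,c[1])),(0,255,0),1)
cv2.imwrite('pics/s4.png',f)"
```

```text
(no output)
```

View pics/s4.png

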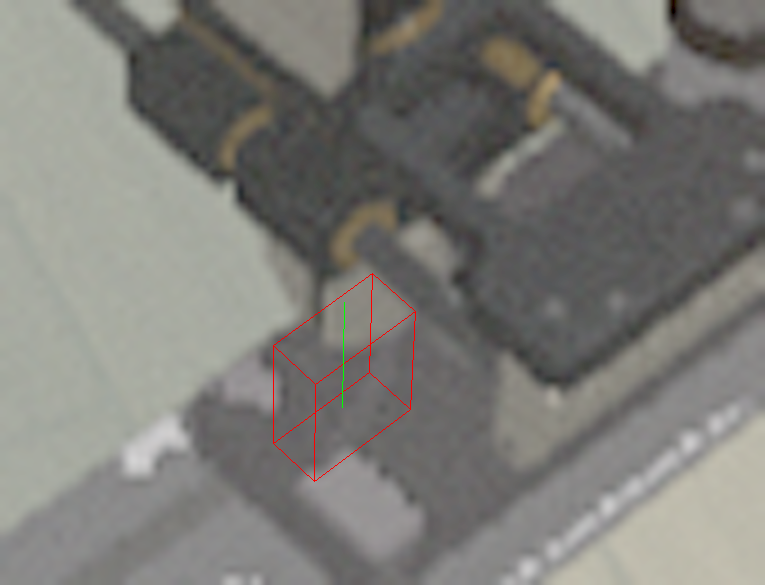

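>>> step_arm([
  [0,0,-0.07,0,0,0,0],
  [0,0,-0.14,0,0,0,0],
  [0,0,-0.2,0,0,0,0],
  [0,0,-0.2,0,0,0,0],
  [0,0,-0.2,0,0,0,0],
])

```text
time_s: 4.63
position: [596.8, 83.1, 151.1]
tool_rot: [1.886, 2.508, 0.004]
ft_force: [0.2, -0.6, 0.1]
opening: 0.4
grip_force: 0.0
```

```bash
cat > pic.py <<'E'
from h import *
import sys
def pic(name,x0,y0,w,h,k,cam='scene',q=0.0,g=0.5):
    s=grab_frame(cam)
    f=cv2.resize(s['image'][y0:y0+h,x0:x0+w],None,fx=k,fy=k,interpolation=cv2.INTER_CUBIC)[:,:,::-1]
    f=(255*(f/255.)**g).astype(np.uint8).copy()
    a=np.radians(YAW)
    P=[dock(x,y-q,z,O,a) for z in(40,78) for x,y in((7,-5),(7,-35),(-7,-35),(-7,-5))]
    T=lambda P:((proj(s,P)-[x0-.5,y0-.5])*k).astype(int).tolist()
    uv=T(P)
    for i in range(4):
        for u,v in((i,(i+1)%4),(4+i,4+(i+1)%4),(i,i+4)): cv2.line(f,uv[u],uv[v],(0,0,255),1)
    o=get_obs()['position'];c=T([o,o+[0,0,40]]);cv2.line(f,c[0],c[1],(0,255,0),1)
    cv2.imwrite(f'pics/{name}.png',f)
E
python3 -c "
from pic import *
print(get_obs()['position'],get_obs()['opening'])
pic('s5',200,130,130,110,5)"
```

```text
[596.84116628  83.0620084  151.11416815] 0.35802353103548057
```

View pics/s5.png

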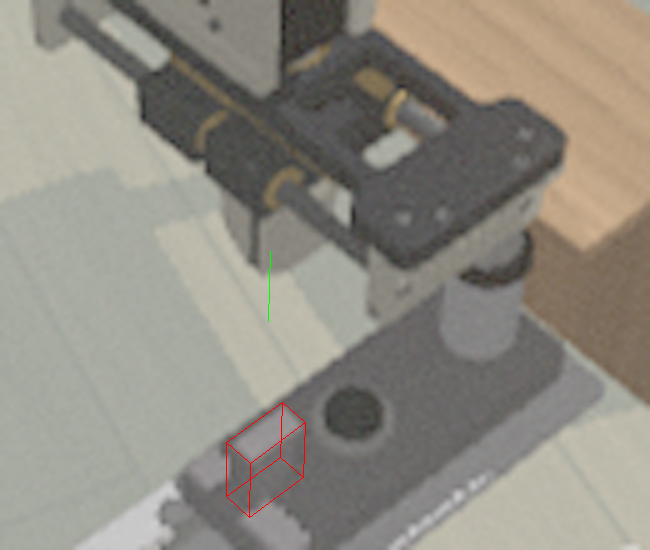

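The shut finger tips show at crop (270,270), but the reported TCP projects to (268,320). That puts the real tips about 25–29 mm higher than reported, which explains the empty pinch. I'll go down again with a narrower opening and feel for contact below the earlier depth.

>>> step_arm([
  [0,0,0,0,0,0,0.45],
  [0,0,0,0,0,0,0.45],
  [0,0,0,0,0,0,0.45],
  [0,0,0,0,0,0,0.45],
  [0,0,0.05,0,0,0,0.45],
])

```text
time_s: 5.1
position: [598.7, 83.1, 127.8]
tool_rot: [1.884, 2.505, 0.008]
ft_force: [1.6, 0.4, 0.7]
opening: 29.2
grip_force: 0.0
```

>>> step_arm([
  [0,0,0.06,0,0,0,0.45],
  [0,0,0.12,0,0,0,0.45],
  [0,0,0.15,0,0,0,0.45],
  [0,0,0.16,0,0,0,0.45],
  [0,0,0.166,0,0,0,0.45],
])

```text
time_s: 5.52
position: [595.2, 83.0, 40.0]
tool_rot: [-1.887, -2.509, 0.002]
ft_force: [0.8, -0.3, 0.4]
opening: 41.4
grip_force: 0.0
```

>>> step_arm([
  [0,0,0.006,0,0,0,0.45],
  [0,0,0.01,0,0,0,0.45],
  [0,0,0.014,0,0,0,0.45],
  [0,0,0.014,0,0,0,0.45],
])

```text
time_s: 5.85
position: [596.1, 83.0, 34.7]
tool_rot: [1.888, 2.51, 0.001]
ft_force: [0.3, 0.1, 0.4]
opening: 41.2
grip_force: 0.0
```

Reported z is 34.7, below the carriage top at 40, and there is no contact, so the offset is real. I'll go 10 mm lower and pinch.

>>> step_arm([
  [0,0,0.01,0,0,0,0.45],
  [0,0,0.02,0,0,0,0.45],
  [0,0,0.02,0,0,0,0],
  [0,0,0.02,0,0,0,0],
  [0,0,0.02,0,0,0,0],
])

```text
time_s: 6.27
position: [595.7, 83.0, 24.1]
tool_rot: [1.888, 2.511, -0.0]
ft_force: [0.3, 0.2, -0.8]
opening: 25.8
grip_force: 0.0
```

>>> step_arm([
  [0,0,0,0,0,0,0],
  [0,0,0,0,0,0,0],
  [0,0,0,0,0,0,0],
])

```text
time_s: 6.52
position: [595.8, 83.0, 24.2]
tool_rot: [1.889, 2.51, 0.0]
ft_force: [0.9, 0.0, 0.9]
opening: 13.7
grip_force: 30.0
```

```bash
python3 -c "
from h import *
gd(0,-172,24)"
```

```text
t 6.52 p [595.8  83.   24.2] F [0.9 0.  0.9] open 13.7 30.0
move [-0.3024 -0.0014  0.0005] [0. 0. 0.]
```

>>> step_arm([
  [-0.02,0,0,0,0,0,0],
  [-0.04,0,0,0,0,0,0],
  [-0.06,0,0,0,0,0,0],
  [-0.08,0,0,0,0,0,0],
  [-0.1,0,0,0,0,0,0],
])

```text
time_s: 6.93
position: [609.6, 33.9, 24.2]
tool_rot: [-1.889, -2.51, 0.0]
ft_force: [-2.3, 3.2, 3.8]
opening: 14.0
grip_force: 30.0
```

>>> step_arm([
  [-0.02,0,0,0,0,0,0],
  [-0.04,0,0,0,0,0,0],
  [-0.06,0,0,0,0,0,0],
  [-0.08,0,0,0,0,0,0],
  [-0.1,0,0,0,0,0,0],
])

```text
time_s: 7.35
position: [623.1, -14.4, 24.2]
tool_rot: [-1.888, -2.51, 0.001]
ft_force: [-3.3, 2.0, 5.3]
opening: 13.8
grip_force: 30.0
```

>>> step_arm([
  [-0.02,0,0,0,0,0,0],
  [-0.04,0,0,0,0,0,0],
  [-0.06,0,0,0,0,0,0],
  [-0.08,0,0,0,0,0,0],
  [-0.09,0,0,0,0,0,0],
])

```text
time_s: 7.77
position: [635.6, -58.6, 24.2]
tool_rot: [-1.889, -2.51, 0.002]
ft_force: [-4.8, 2.4, 6.8]
opening: 13.9
grip_force: 30.0
```

```bash
python3 -c "
from h import *
gd(0,-172,24)"
```

```text
t 7.77 p [635.6 -58.6  24.2] F [-4.8  2.4  6.8] open 13.9 30.0
move [-0.0083  0.0004  0.0005] [-0.0002  0.0001 -0.0001]
```

>>> step_arm([
  [-0.004,0,0,0,0,0,0],
  [-0.008,0,0,0,0,0,0],
  [-0.01,0,0,0,0,0,0],
  [-0.01,0,0,0,0,0,0],
])

```text
time_s: 8.1
position: [636.2, -60.9, 24.2]
tool_rot: [-1.887, -2.508, 0.0]
ft_force: [-6.5, 5.6, 7.1]
opening: 13.7
grip_force: 30.0
```

>>> step_arm([
  [-0.004,0,0,0,0,0,0],
  [-0.004,0,0,0,0,0,0],
])

```text
time_s: 8.27
position: [636.2, -60.9, 24.2]
tool_rot: [-1.885, -2.506, -0.002]
ft_force: [-7.6, 12.9, 9.1]
opening: 13.9
grip_force: 30.0
```

```bash
python3 -c "
from h import *
gd(0,-172,24)"
```

```text
t 8.27 p [636.2 -60.9  24.2] F [-7.6 12.9  9.1] open 13.9 30.0
move [-0.0036  0.0006  0.0003] [-0.0004 -0.0008  0.    ]
```

The end stop was reached after 149.5 mm of travel, with the force rising to 13 N. I'll relieve the push, release, go up and over the button.

>>> step_arm([
  [0.007,0,0,0,0,0,0],
  [0.007,0,0,0,0,0,0.4],
  [0.007,0,0,0,0,0,0.4],
  [0.007,0,0,0,0,0,0.4],
  [0.007,0,0,0,0,0,0.4],
])

```text
time_s: 8.68
position: [637.3, -60.4, 23.9]
tool_rot: [1.889, 2.51, 0.0]
ft_force: [0.9, -0.1, -0.7]
opening: 34.3
grip_force: 0.0
```

>>> step_arm([
  [0,0,-0.04,0,0,0,0.4],
  [0,0,-0.12,0,0,0,0.4],
  [0,0,-0.18,0,0,0,0],
  [0,0,-0.18,0,0,0,0],
  [0,0,-0.18,0,0,0,0],
])

```text
time_s: 9.1
position: [638.4, -60.3, 116.4]
tool_rot: [1.886, 2.507, 0.003]
ft_force: [-0.0, 0.2, -0.9]
opening: 21.5
grip_force: 0.0
```

Run:
```python
from pic import *
t=grab_frame("top");s=grab_frame("scene")
for n,f in(("top",t),("scene",s)):
    for k in("button_top","clip_head","slide_fin","carriage"):
        r=trace(f,k)
        if r:
            v,u=np.nonzero(r[0]["mask"]);print(n,k,round(r[0]["score"],2),len(u),u.mean().round(1),v.mean().round(1),u.min(),u.max(),v.min(),v.max(),ray(f,u.mean(),v.mean(),50 if k=="button_top" else 128).round(1))
print(get_obs()["position"])
goal(622.7,-12.8,60,15.7)
for nm,P in(("btn",(622.7,-12.8,50)),("mast",(602.4,59.4,40)),("headtop",(602.4,59.4,144))): print(nm,proj(s,[P]).round(1),proj(t,[P]).round(1))
pic('s6',170,130,140,110,5,q=150)
```

```text
top button_top 0.59 136 285.7 185.0 279 292 179 191 [623.4 -12.6  50. ]
top clip_head 0.64 240 251.3 193.0 242 260 185 201 [602.8  58.  128. ]
top slide_fin 0.55 2049 271.0 189.8 236 304 166 213 [608.1  22.2 128. ]
top carriage 0.67 2192 271.2 189.7 235 305 165 214 [608.4  21.8 128. ]
scene button_top 0.57 60 216.8 255.2 212 221 251 259 [630.8 -12.   50. ]
scene clip_head 0.89 338 243.9 205.8 235 253 194 218 [598.7  62.  128. ]
scene slide_fin 0.75 2412 224.1 250.2 179 262 196 289 [672.  -11.9 128. ]
scene carriage 0.71 11427 277.3 201.1 171 355 109 303 [616.1 124.3 128. ]
[636.70943566 -59.65169324 113.57362984]
t 9.6 p [636.7 -59.7 113.6] F [ 1.1 -0.3  0.4] open 0.3 0.0
move [ 0.0978 -0.0008  0.1072] [-0.0001 -0.0001  0.0011]
btn [[214.8 252.1]] [[285.8 185.4]]
mast [[243.6 233.9]] [[249.9 196.2]]
headtop [[243.5 202.4]] [[250.6 192.6]]
```

View pics/s6.png

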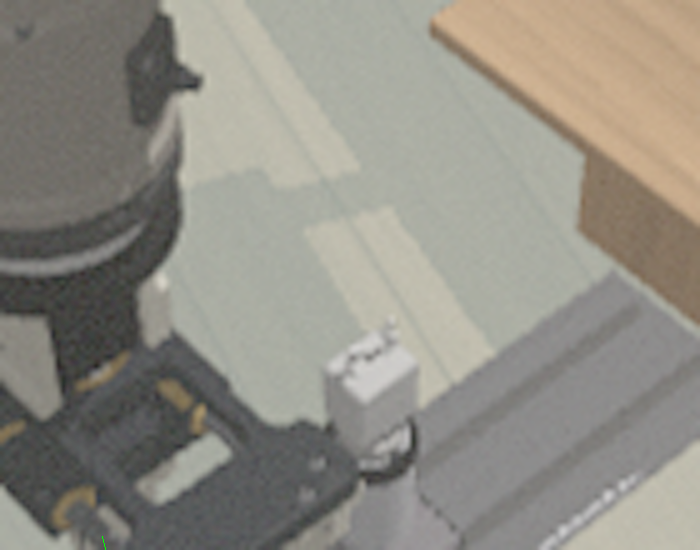

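>>> step_arm([
  [0.05,0,0,0,0,0.001,0],
  [0.098,0,0,0,0,0.001,0],
  [0.098,0,0.06,0,0,0.001,0],
  [0.098,0,0.12,0,0,0.001,0],
  [0.098,0,0.155,0,0,0.001,0],
])

```text
time_s: 10.07
position: [621.9, -11.9, 34.1]
tool_rot: [-1.894, -2.504, 0.002]
ft_force: [-0.5, 0.1, -1.3]
opening: 0.1
grip_force: 0.0
```

>>> step_arm([
  [0,0,0.008,0,0,0,0],
  [0,0,0.012,0,0,0,0],
  [0,0,0.012,0,0,0,0],
])

```text
time_s: 10.32
position: [623.9, -12.8, 31.2]
tool_rot: [1.896, 2.504, 0.001]
ft_force: [-0.2, 1.2, 0.4]
opening: 0.4
grip_force: 0.0
```

>>> step_arm([
  [0,0,0.004,0,0,0,0],
  [0,0,0.008,0,0,0,0],
  [0,0,0.008,0,0,0,0],
])

```text
time_s: 10.57
position: [623.7, -12.8, 27.3]
tool_rot: [1.896, 2.504, 0.001]
ft_force: [-0.0, 0.9, -0.1]
opening: 0.3
grip_force: 0.0
```

>>> step_arm([
  [0,0,0.003,0,0,0,0],
  [0,0,0.006,0,0,0,0],
  [0,0,0.006,0,0,0,0],
])

```text
time_s: 10.82
position: [623.2, -12.6, 23.5]
tool_rot: [-1.896, -2.505, 0.0]
ft_force: [-0.8, -0.2, -0.4]
opening: 0.7
grip_force: 0.0
```

>>> step_arm([
  [0,0,0.003,0,0,0,0],
  [0,0,0.006,0,0,0,0],
  [0,0,0.006,0,0,0,0],
])

```text
time_s: 11.07
position: [623.0, -12.6, 20.2]
tool_rot: [-1.896, -2.504, 0.001]
ft_force: [0.5, -0.1, -0.5]
opening: 0.5
grip_force: 0.0
```

>>> step_arm([
  [0,0,0.003,0,0,0,0],
  [0,0,0.006,0,0,0,0],
  [0,0,0.006,0,0,0,0],
])

```text
time_s: 11.32
position: [623.1, -12.6, 17.2]
tool_rot: [-1.896, -2.504, 0.0]
ft_force: [-0.3, -0.2, 0.1]
opening: 0.0
grip_force: 0.0
```

>>> step_arm([
  [0,0,0.003,0,0,0,0],
  [0,0,0.006,0,0,0,0],
  [0,0,0.006,0,0,0,0],
])

```text
time_s: 11.57
position: [623.4, -12.6, 14.5]
tool_rot: [1.896, 2.505, 0.0]
ft_force: [0.1, -0.3, -0.3]
opening: 0.3
grip_force: 0.0
```

>>> step_arm([
  [0,0,0.003,0,0,0,0],
  [0,0,0.005,0,0,0,0],
  [0,0,0.005,0,0,0,0],
])

```text
time_s: 11.82
position: [623.4, -12.6, 12.1]
tool_rot: [1.896, 2.504, 0.0]
ft_force: [0.4, -0.0, 1.9]
opening: 0.8
grip_force: 0.7
```

>>> step_arm([
  [0,0,0.002,0,0,0,0],
  [0,0,0.005,0,0,0,0],
  [0,0,0.005,0,0,0,0],
])

```text
time_s: 12.07
position: [623.4, -12.6, 9.4]
tool_rot: [1.896, 2.505, 0.0]
ft_force: [0.2, 0.7, 1.2]
opening: 0.2
grip_force: 0.6
```

>>> step_arm([
  [0,0,0.002,0,0,0,0],
  [0,0,0.004,0,0,0,0],
  [0,0,0.004,0,0,0,0],
])

```text
time_s: 12.32
position: [623.5, -12.6, 9.2]
tool_rot: [1.896, 2.504, 0.0]
ft_force: [-3.4, 0.7, 14.1]
opening: 0.5
grip_force: 6.6
```

>>> step_arm([
  [0,0,0.002,0,0,0,0],
  [0,0,0.003,0,0,0,0],
  [0,0,0.003,0,0,0,0],
])

```text
time_s: 12.57
position: [623.6, -12.7, 9.1]
tool_rot: [1.895, 2.504, 0.001]
ft_force: [-8.2, 0.5, 21.5]
opening: 0.4
grip_force: 11.0
```

The button is on a hard stop at 21 N. I'll go up and over the head.

>>> step_arm([
  [0,0,-0.06,0,0,0,0],
  [0,0,-0.14,0,0,0,0],
  [0,0,-0.22,0,0,0,0],
  [0,0,-0.3,0,0,0,0.6],
  [0,0,-0.36,0,0,0,0.6],
])

```text
time_s: 12.98
position: [623.8, -12.7, 189.5]
tool_rot: [1.895, 2.503, 0.002]
ft_force: [0.5, -0.1, 0.5]
opening: 9.3
grip_force: 0.0
```

Run:
```python
from pic import *
s=grab_frame("scene");t=grab_frame("top")
for n,f in(("top",t),("scene",s)):
    for k in("button_top","clip_head"):
        r=trace(f,k)
        if r:
            v,u=np.nonzero(r[0]["mask"]);print(n,k,round(r[0]["score"],2),len(u),u.mean().round(1),v.mean().round(1),u.min(),u.max(),v.min(),v.max())
for z in(50,44): print(proj(s,[(623.4,-12.6,z)]).round(1))
# dark pixels around button, scene
g=s["image"][244:264,205:230].mean(2);w=np.clip(45-g,0,None);yy,xx=np.mgrid[244:264,205:230]
print(g.min(),(w*xx).sum()/w.sum(),(w*yy).sum()/w.sum())
goal(602.4,59.4,188,15.7)
cv2.imwrite("pics/s7.png",(255*(np.vstack([cv2.resize(s["image"][225:285,180:260],None,fx=8,fy=8,interpolation=cv2.INTER_CUBIC)])[:,:,::-1]/255.)**.5).astype(np.uint8))
```

```text
top clip_head 0.62 213 250.7 192.3 242 259 185 200
scene clip_head 0.66 244 244.5 208.7 234 253 199 218
[[215.  252.4]]
[[215.2 254. ]]
39.333333333333336 218.3 246.8090909090909
t 13.28 p [622.3 -12.4 184.1] F [-0.7  0.6  0.4] open 33.4 0.0
move [ 0.1491  0.0007 -0.0077] [-0.0005 -0.0002  0.0001]
```

>>> step_arm([
  [0.05,0,-0.008,0,0,0,0.65],
  [0.1,0,-0.008,0,0,0,0.65],
  [0.149,0,-0.008,0,0,0,0.65],
  [0.149,0,-0.008,0,0,0,0.65],
  [0.149,0,-0.008,0,0,0,0.65],
])

```text
time_s: 13.7
position: [602.1, 60.1, 188.3]
tool_rot: [-1.892, -2.505, 0.003]
ft_force: [-0.0, -0.6, -0.1]
opening: 59.3
grip_force: 0.0
```

Run:
```python
from h import *
goal(602.4,59.4,86,15.7)
```

```text
t 13.7 p [602.1  60.1 188.3] F [-0.  -0.6 -0.1] open 59.3 0.0
move [-0.0016  0.0008  0.2047] [-0.0005 -0.0001  0.0005]
```

>>> step_arm([
  [0,0,0.05,0,0,0,0.65],
  [0,0,0.1,0,0,0,0.65],
  [0,0,0.15,0,0,0,0.65],
  [0,0,0.18,0,0,0,0.65],
  [0,0,0.205,0,0,0,0.65],
])

```text
time_s: 14.12
position: [601.8, 57.8, 84.4]
tool_rot: [-1.896, -2.501, 0.005]
ft_force: [0.1, 0.5, 0.4]
opening: 59.7
grip_force: 0.0
```

>>> step_arm([
  [0,0,0,0,0,0,0.65],
  [0,0,0,0,0,0,0],
  [0,0,0,0,0,0,0],
  [0,0,0,0,0,0,0],
  [0,0,0,0,0,0,0],
])

```text
time_s: 14.53
position: [603.7, 58.9, 88.6]
tool_rot: [1.896, 2.503, 0.001]
ft_force: [0.5, -1.1, -0.5]
opening: 37.4
grip_force: 0.0
```

>>> step_arm([
  [0,0,0,0,0,0,0],
  [0,0,0,0,0,0,0],
  [0,0,0,0,0,0,0],
  [0,0,0,0,0,0,0],
])

```text
time_s: 14.87
position: [602.8, 59.0, 88.2]
tool_rot: [1.896, 2.505, -0.001]
ft_force: [-3.5, -0.6, 5.3]
opening: 23.3
grip_force: 30.0
```

The head is gripped, with the opening at 23.3 mm. I'll pull up a little first to check that the catch is released.

>>> step_arm([
  [0,0,-0.006,0,0,0,0],
  [0,0,-0.012,0,0,0,0],
  [0,0,-0.018,0,0,0,0],
  [0,0,-0.024,0,0,0,0],
  [0,0,-0.024,0,0,0,0],
])

```text
time_s: 15.28
position: [602.7, 59.0, 99.8]
tool_rot: [-1.896, -2.504, 0.001]
ft_force: [-1.4, -0.9, -3.8]
opening: 23.8
grip_force: 30.0
```

>>> step_arm([
  [0,0,-0.015,0,0,0,0],
  [0,0,-0.03,0,0,0,0],
  [0,0,-0.045,0,0,0,0],
  [0,0,-0.06,0,0,0,0],
  [0,0,-0.07,0,0,0,0],
])

```text
time_s: 15.7
position: [602.8, 59.0, 135.8]
tool_rot: [1.896, 2.505, -0.0]
ft_force: [-2.6, -0.8, -5.5]
opening: 23.8
grip_force: 30.0
```

>>> step_arm([
  [0,0,-0.012,0,0,0,0],
  [0,0,-0.024,0,0,0,0],
  [0,0,-0.036,0,0,0,0],
  [0,0,-0.048,0,0,0,0],
  [0,0,-0.06,0,0,0,0],
])

```text
time_s: 16.12
position: [602.8, 59.1, 164.6]
tool_rot: [-1.896, -2.504, 0.001]
ft_force: [-2.2, -3.0, -9.4]
opening: 24.1
grip_force: 30.0
```

>>> step_arm([
  [0,0,-0.012,0,0,0,0],
  [0,0,-0.024,0,0,0,0],
  [0,0,-0.036,0,0,0,0],
  [0,0,-0.048,0,0,0,0],
  [0,0,-0.06,0,0,0,0],
])

```text
time_s: 16.53
position: [602.9, 59.1, 195.0]
tool_rot: [-1.896, -2.504, 0.001]
ft_force: [-3.0, -2.2, -9.8]
opening: 23.8
grip_force: 30.0
```

Now it's past the first stop with about 9 N of pull. I'll creep up to the second stop.

>>> step_arm([
  [0,0,-0.006,0,0,0,0],
  [0,0,-0.012,0,0,0,0],
  [0,0,-0.018,0,0,0,0],
  [0,0,-0.022,0,0,0,0],
  [0,0,-0.022,0,0,0,0],
])

```text
time_s: 16.95
position: [603.0, 59.1, 206.0]
tool_rot: [1.896, 2.505, -0.0]
ft_force: [-3.4, -2.2, -7.6]
opening: 23.5
grip_force: 30.0
```

>>> step_arm([
  [0,0,-0.003,0,0,0,0],
  [0,0,-0.006,0,0,0,0],
  [0,0,-0.006,0,0,0,0],
])

```text
time_s: 17.2
position: [603.0, 59.1, 208.4]
tool_rot: [-1.896, -2.504, 0.001]
ft_force: [-3.4, -3.1, -10.2]
opening: 23.6
grip_force: 30.0
```

>>> step_arm([
  [0,0,-0.002,0,0,0,0],
  [0,0,-0.004,0,0,0,0],
  [0,0,-0.004,0,0,0,0],
  [0,0,-0.004,0,0,0,0],
])

```text
time_s: 17.53
position: [602.6, 59.1, 208.6]
tool_rot: [-1.895, -2.503, 0.003]
ft_force: [-0.7, -2.5, -26.5]
opening: 23.8
grip_force: 30.0
```

Run:
```python
from h import *
s=grab_frame("scene");t=grab_frame("top")
print(get_obs()["position"],get_obs()["ft_force"])
for n,f in(("top",t),("scene",s)):
    for k in("clip_head","eraser","tin","tile"):
        print(n,k,[(np.round(x["at"]).tolist(),round(x["score"],2)) for x in search_frame(f,k)[:1]])
print(proj(s,[(602.4,59.4,z) for z in(232,264,112)]).round())
cv2.imwrite("pics/s8.png",(255*(cv2.resize(s["image"][90:310,140:360],None,fx=2.7,fy=2.7)[:,:,::-1]/255.)**.6).astype(np.uint8))
```

```text
[602.60228991  59.13189938 208.60521147] [  0.06790148  -2.3369322  -26.52723566]
top clip_head []
top eraser []
top tin [([475.0, -38.0, 59.0], 0.89)]
top tile [([826.0, -34.0, 11.0], 0.61)]
scene clip_head [([608.0, 45.0, 256.0], 0.61)]
scene eraser [([711.0, 196.0, 18.0], 0.91)]
scene tin [([491.0, -42.0, 58.0], 0.62)]
scene tile [([780.0, -14.0, 14.0], 0.81)]
[[243. 171.]
 [243. 158.]
 [244. 213.]]
```

View pics/s8.png

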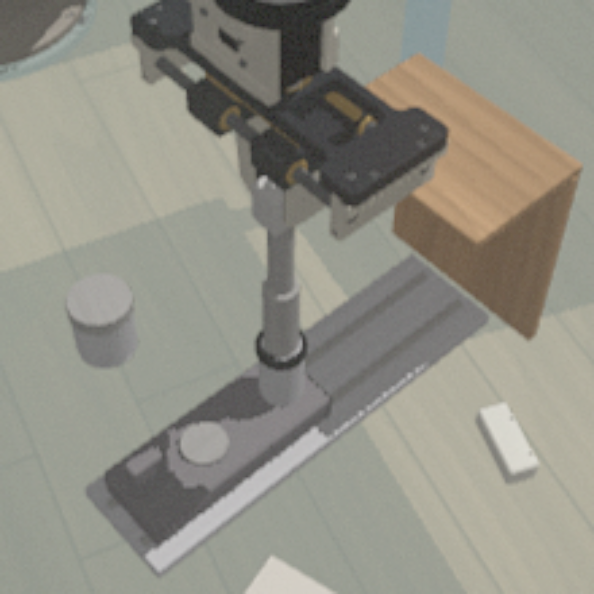

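The picture shows the mast extended in three segments, the head held at (270,200), the carriage at the rail end, and the eraser and tin in place. The pull rises sharply at 208.6 mm, so this is the second stop. I'll ease the pull slightly and hand in.

>>> step_arm([
  [0,0,0.002,0,0,0,0],
  [0,0,0.002,0,0,0,0],
  [0,0,0.002,0,0,0,0],
  [0,0,0.002,0,0,0,0],
])

```text
time_s: 18.37
position: [602.7, 59.1, 208.6]
tool_rot: [-1.895, -2.504, 0.002]
ft_force: [-0.7, -2.6, -25.4]
opening: 23.7
grip_force: 30.0
```

```bash
python3 -c "
from workcell import *
print(hand_in())"
```

```text
the job is handed in; nothing more can be done
None
```

I handed the job in at about 18 s with the carriage fully out, the button pressed to its hard stop, and the arm holding the head at the second stop (about 25 N of pull at the tool); the eraser, tin and tile look undisturbed, though one top-camera tile reading was about 50 mm off.

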